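Clear and spring the push-to-open lid of the evidence chest

TASK

Open the push-to-open compartment of the grey evidence chest. Its lid has a round flat tin standing on it: push the tin sideways, without lifting it, onto the fixed steel top beside the lid until it is completely off the lid, and only then press down on the round plate at the lid's free edge and let go, so that the catch releases and the lid springs ajar. Leave the lid ajar, the tin lying flat on the fixed top, and do not disturb the small pot on the fixed top or the jar, flask and stamp standing around the chest.

Things in the scene. Friction and masses are not known exactly. Their poses are not given: they have to be found in the camera images.
- chest: Grey chest fixed to the counter, 200 (x) x 440 (y) x 100 mm high, turned by up to 0.4 rad; origin at the centre of its underside. At zero yaw x points away from the robot, y to its left. The +y half holds the inset white laminate push-to-open lid, with a level 8 mm rim round it.
- fixed_top (a point): Centre of the fixed, solid, steel-skinned top on the chest's -y half: 200 (x) x 230 mm (chest y = -220 to +10 mm), 100 mm above the counter. This point is at chest x = 0, y = -105 mm. Axes as the chest's.
- lid_hinge (a point): Middle of the lid's hinge line, along the chest's far (+x) edge: chest x = 90, y = 111 mm, 101 mm above the counter. The lid is 180 (x) x 196 (y) mm, chest y = 13 to 209 mm, its free edge towards the robot at chest x = -91 mm; its top is 101 mm above the counter. Axes as the chest's.
- lid (a joint): Lid angle, rad: 0 (within 0.01) shut and latched, grows as it opens. Touch catch: pressing the plate down with about 6 N (firmer is fine) moves it in about 4 mm (-0.025) to a stop; when the finger lifts off, the spring raises the lid within 1 s to its stop at 0.32 (free edge 57 mm up), where it stays. A lighter or shorter press leaves it latched; it cannot be pulled open.
- press_plate (a point): Centre of the top face of the round steel press plate, 34 mm across, flush in the lid, 23 mm in from the middle of its free edge (near the robot). Moves with the lid; at chest x = -68, y = 111 mm, 102 mm above the counter when shut. Axes as the chest's while shut.
- tin: Round flat dark steel tin, shut, 100 mm across, 32 mm high, about 0.2 kg, too wide for the gripper to grasp. Origin at the centre of its underside, z up. It starts on the lid; it is completely off the lid when its centre is at chest y below -38 mm.
- pot: Small grey screw-lid pot, 36 mm across, 36 mm high, standing on the fixed top near its far outer corner, at about chest x = 70, y = -190 mm. Origin at the centre of its underside. To be left alone.
- jar: Glass jar with steel cap and paper label, 64 mm across, 90 mm high, on the counter behind the chest. Origin at the centre of its underside. To be left alone.
- flask: Squat green glass flask, 80 mm across, 92 mm high, on the counter behind the chest. Origin at the centre of its underside. To be left alone.
- stamp: Hand stamp, black 30 x 55 mm foot with a wooden ball handle, 70 mm high, on the counter beyond the chest's -y end. Origin at the centre of its underside. To be left alone.
Mind the look-alikes: they are no part of the job. Several things have the shape of the tin; the one meant has the colours described above.

How it is judged:
By the outcome, as a careful person would: the job done as asked, in the order asked, and still so for the second after the job is handed in, with the robot touching nothing.
It also fails if it takes over 46 s, if anything falls off the work surface, if the arm or the gripper's body presses on something with over 40 N, if the wrist force passes 120 N, or if a joint passes its speed limit or range.

ROBOT

A 6-joint arm with a two-finger parallel gripper is mounted at the origin on the work surface. World frame = base frame: x ahead of the robot, y to its left, z up, the work surface at z = 0. Lengths are in mm, angles in degrees, forces in N, time in s.
With the tool pointing down it reaches from about 300 to 750 mm from the base axis. Payload 8.5 kg.
Tool frame: the origin (TCP) lies midway between the tips of the shut fingers; the grasp point (between the pads) lies 19 mm behind it (ctrl.hold_point_z is the distance from the TCP to the grasp point, in mm); z points along the fingers, y is the line along which they close (so a half turn about z gives the same grasp; the last joint's range is limited). The gripper opens to 88 mm and grips with 3 to 60 N. Pads are 18 mm wide; open, the fingers measure 123 mm over their backs; the gripper's body (75 mm by 187 mm) begins 45 mm behind the grasp point.
Start: joints at [-85.388, 21.807, 74.336, -0, 83.858, -12.336], TCP at [160.322, -526.096, 238.748] pointing down, gripper open.
Joint ranges: [-178.18, 178.18], [-50.72, 133.34], [12.68, 142.11], [-81.47, 261.47], [9.98, 163.14], [-165.26, 165.26]. Speed limits (degrees/s): [136.94, 136.94, 180, 180, 180, 180].

INTERFACE

Orientations are given as a 3x3 rotation matrix whose columns are the frame's x, y, z axes.
In Python, from bench import ctrl gives the robot as it stands. The module is installed in compiled form; this text tells all that it offers.
- The arm moves only by the shell command python3 -m pendant 'ROWS'. ROWS is JSON, a list that holds one entry, the list of rows, each a list of 7 numbers: the shift along the tool's x, y, z in mm, then the turn, a rotation vector about the tool's x, y, z in rad, then the opening, from 0 (shut) to 1 (fully open). In form: [[[tx, ty, tz, wx, wy, wz, fingers], ...]]. A call has 1 to 5 rows; each row is the pose to reach, as a shift and turn from the pose commanded when the call began, along the tool's axes at that moment; what a row does not reach only later rows make up. A row lasts 1/8 s, in which the tool goes at most 62.5 mm and 10.7 degrees, less where a joint would pass 70% of its speed; a pose out of reach is approached as far as the arm can. A call with a gripper value outside its range is refused whole. The fingers move at their own pace and stop on an object; the grip force is fixed at half the most. Time passes only in rows, so rows that repeat a pose let the fingers close. It gives the time, the measured TCP pose, the force and the opening at its end, in the units of the state.
- ctrl.get_state(): the state, without advancing time (a new reading comes with each control period).
- ctrl.camera(name): name is "scene" or "side" or "wrist"; returns the picture (384x512x3 uint8, blue, green, red); there is no depth.
- ctrl.camera_model(name): a dict with "K" (3x3 intrinsics, pixels), "R" (3x3) and "t" (3): a world point X has camera coordinates R X + t. Camera axes: x right, y down, z forward; pixel columns grow to the right and rows downward; lengths in mm; the calibration is good to about 2 mm. A picture is of the moment at which its call begins: read the wrist's pose just before it. camera_model takes no time and is no camera call; for the wrist camera it gives the pose at the moment of the call.
- ctrl.sign_off(): hands the job in, once; it reports no verdict.
The state is a dict: "time": time; "q": joint angles; "dq": joint speeds; "joint_torque": joint torques, N m; "tool_pos": TCP position; "eef_rot": TCP orientation; "contact_force": force on the tool from outside, world axes, zero at the start; "torque": the same for the moment, N m; "finger_gap": finger opening in mm.
Only numpy, scipy, OpenCV 4.12 (cv2) and the standard library are available. Lean on these libraries where they do the work, as an engineer would, in place of code of your own. Each camera call takes 0.05 s, during which the arm holds its last target. There are 200 camera calls.

## Working session

There is one attempt and no reset: what is moved stays moved. The work goes in short steps, Python scripts to look and compute and a shell command to move; the robot and the scene stay as the last step left them, time stands still between calls to the robot, and variables do not carry over. Pictures are saved under pics/ and viewed, on a budget of 10 in all, crops included, one or two more only if the job needs it, and the job is handed in when it is done.

```bash
mkdir -p pics; cat > h.py <<'E'
import numpy as np, cv2
from bench import ctrl
def snap(n,f):
    m=ctrl.camera_model(n); im=ctrl.camera(n); cv2.imwrite('pics/'+f,im); return im,m
def ray(m,u,v,z):
    K,R,t=[np.array(m[k],float) for k in('K','R','t')]
    c=-R.T@t; d=R.T@np.linalg.solve(K,[u,v,1]); return c+d*(z-c[2])/d[2]
def proj(m,X):
    K,R,t=[np.array(m[k],float) for k in('K','R','t')]
    p=K@(R@np.array(X,float)+t.ravel()); return p[:2]/p[2]
E
python3 - <<'E'
from h import *
a,_=snap('scene','s0.png'); b,_=snap('side','d0.png')
s=ctrl.get_state(); print(s['time'],s['tool_pos'],s['eef_rot'],s['contact_force'],s['finger_gap'])
for n in('scene','side'):
    m=ctrl.camera_model(n); R=np.array(m['R']);print(n,-R.T@np.array(m['t']).ravel(),R[2])
E
```

```text
0.1 [ 160.30006931 -525.87092922  238.22615596] [[ 9.56566883e-01  2.91512919e-01 -1.25498568e-04]
 [ 2.91512843e-01 -9.56566097e-01  1.25110469e-03]
 [ 2.44665504e-04 -1.23334976e-03 -9.99999209e-01]] [ 0.95112053  0.1051844  -1.0701795 ] 87.9555953699736
scene [1082.35670939  121.63309925  878.45630784] [-0.50767281 -0.14788958 -0.84876203]
side [ 322.14493812 -817.31784491  622.25492138] [ 0.29422841  0.78607815 -0.54360904]
```

View pics/s0.png

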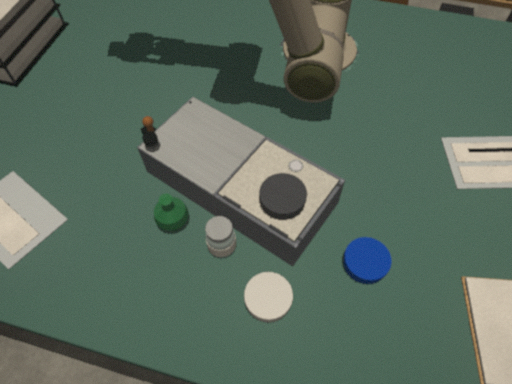

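View pics/d0.png

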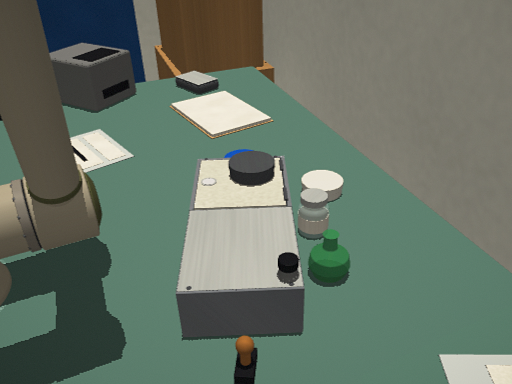

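Scene view: there are three tin-shaped discs, a dark one on the lid (283,195), a blue one on the counter (367,260) and a white one on the counter (269,297). The dark steel one on the white lid fits. The plate is at (295,166), the jar at (220,236), the flask at (170,212), and the stamp and pot near (150,135). I'll fit the chest pose and confirm it in one enlarged crop.

```bash
cat > fit.py <<'E'
from h import *
from scipy.optimize import least_squares
def T(p,X): c,s=np.cos(p[2]),np.sin(p[2]); return np.array([p[0]+c*X[0]-s*X[1],p[1]+s*X[0]+c*X[1],X[2]])
def fit(obs): # (model,X,uv)
    f=lambda p:np.concatenate([proj(m,T(p,X))-uv for m,X,uv in obs])
    r=least_squares(f,[450,-150,-.1],loss='soft_l1'); return r.x,f(r.x).reshape(-1,2)
E
python3 - <<'E'
from fit import *
S=ctrl.camera_model('scene');D=ctrl.camera_model('side')
a=cv2.imread('pics/s0.png')
obs=[(S,(-100,-220,100),(193,102)),(S,(100,-220,100),(141,152)),(S,(-100,220,100),(342,183)),(S,(100,220,100),(295,246)),(S,(-68,111,102),(295.5,166)),
(D,(-100,-220,100),(181,290)),(D,(100,-220,100),(301,290)),(D,(-100,220,100),(195,158)),(D,(-68,111,102),(209,182))]
p,r=fit(obs);print(p,r.round(1).tolist())
g=cv2.cvtColor(a,cv2.COLOR_BGR2GRAY)
mk=((g<75)*255).astype(np.uint8); roi=np.zeros_like(mk);roi[165:222,250:315]=1
cs,_=cv2.findContours(mk*roi,cv2.RETR_EXTERNAL,cv2.CHAIN_APPROX_NONE);c=max(cs,key=cv2.contourArea)
print(cv2.boundingRect(c),cv2.fitEllipse(c))
# top-face centre
pos=ray(S,283,190,133);
c_,s_=np.cos(p[2]),np.sin(p[2]); d=pos[:2]-p[:2];print('tin',pos,'chest',c_*d[0]+s_*d[1],-s_*d[0]+c_*d[1])
z=cv2.resize(a[95:265,120:350],None,fx=3.4,fy=3.4,interpolation=cv2.INTER_CUBIC)
P=lambda X:tuple(int(v) for v in (proj(S,X)-[120,95])*3.4)
for x,y in((-100,-220),(100,-220),(-100,220),(100,220)): cv2.circle(z,P(T(p,(x,y,100))),4,(0,0,255),1)
cv2.circle(z,P(T(p,(70,-190,136))),4,(0,255,255),1);cv2.circle(z,P(T(p,(-68,111,102))),4,(0,0,255),1)
t=np.linspace(0,6.28,60)
for hz,col in((133,(0,255,0)),(101,(255,0,255))):
  for q in t: cv2.circle(z,P((pos[0]+50*np.cos(q),pos[1]+50*np.sin(q),hz)),1,col,-1)
cv2.imwrite('pics/c1.png',z)
E
```

```text
[ 5.54159905e+02 -8.40406947e+01 -3.43470338e-01] [[-0.4, -6.1], [-4.4, -5.0], [3.1, -2.7], [0.4, 2.1], [0.2, -0.0], [-5.5, 2.2], [3.6, -2.8], [3.2, -0.1], [0.1, -1.3]]
(260, 175, 46, 44) ((282.27313232421875, 196.62449645996094), (43.7435417175293, 45.18111801147461), 84.37084197998047)
tin [616.56974759  35.31495903 133.        ] chest 18.570765844961308 133.40122635817514
```

View pics/c1.png

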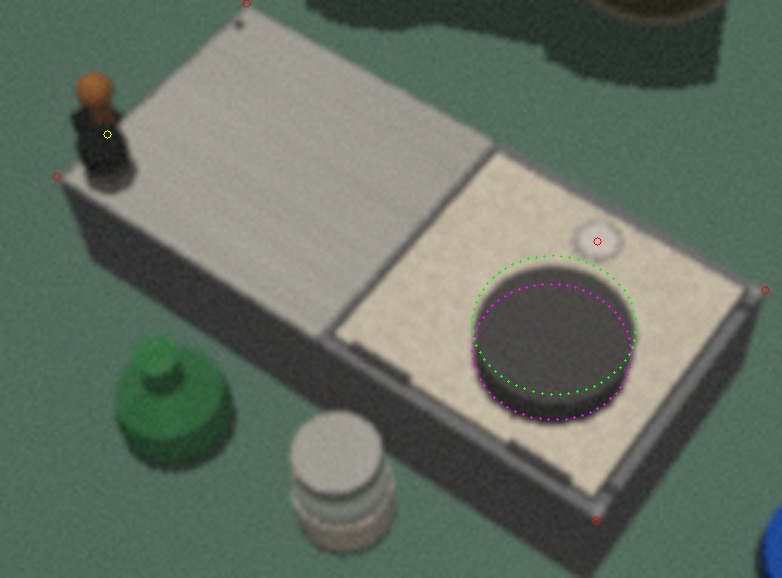

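The crop confirms the dark steel tin on the white lid, with its top-face centre at scene (283.2,193.5). The plate is at (295.9,165.9). The pot stands at the far outer corner, with the stamp behind it. I'll refit with the crop corners and work out the approach.

```bash
cat > go.py <<'E'
from fit import *
from scipy.spatial.transform import Rotation as Ro
import json
def chest(p,X): c,s=np.cos(p[2]),np.sin(p[2]); d=np.array(X[:2])-p[:2]; return np.array([c*d[0]+s*d[1],-s*d[0]+c*d[1]])
def Rg(p): # tool y along chest x, z down
    c,s=np.cos(p[2]),np.sin(p[2]); y=np.array([c,s,0]);z=np.array([0,0,-1.]);return np.c_[np.cross(y,z),y,z]
def rel(p,X):
    s=ctrl.get_state();R=np.array(s['eef_rot']);t=np.array(s['tool_pos']);G=T(p,X)
    print('goal',G.round(1),'shift',(R.T@(G-t)).round(1),'turn',Ro.from_matrix(R.T@Rg(p)).as_rotvec().round(4),'now chest',chest(p,t).round(1),t[2].round(1))
E
python3 - <<'E'
from go import *
S=ctrl.camera_model('scene');D=ctrl.camera_model('side')
obs=[(S,(-100,-220,100),(192.9,97.4)),(S,(100,-220,100),(138.8,147.9)),(S,(-100,220,100),(342.6,180.3)),(S,(100,220,100),(295.6,246.5)),(S,(-68,111,102),(295.9,165.9)),(S,(-100,11,100),(265.9,139.1)),(S,(100,11,100),(217.1,193.5)),
(D,(-100,-220,100),(181,290)),(D,(100,-220,100),(301,290)),(D,(-100,220,100),(195,158)),(D,(-68,111,102),(209,182))]
for o in(obs[:7],obs):
  p,r=fit(o);print(p,r.round(1).tolist())
p,_=fit(obs[:7]);json.dump(list(p),open('p.json','w'))
t=ray(S,283.2,193.5,133);print('tin',t,chest(p,t)); print('tin side',chest(p,ray(D,252,161,133)))
rel(p,(chest(p,t)[0],205,238))
E
```

```text
[ 5.53941742e+02 -8.36626459e+01 -3.39912247e-01] [[-0.4, -1.4], [-2.2, -0.7], [2.7, -0.4], [0.4, 1.3], [0.0, -0.1], [1.7, -1.9], [-2.7, 2.8]]
[ 5.53350877e+02 -8.37379097e+01 -3.40497183e-01] [[-0.3, -1.6], [-2.1, -0.9], [2.7, -0.5], [0.4, 1.1], [0.0, -0.3], [1.7, -2.1], [-2.7, 2.6], [-5.7, 2.3], [3.4, -3.0], [2.5, -0.1], [-0.5, -1.2]]
tin [624.762462    37.83654988 133.        ] [ 26.26027456 138.15942578]
tin side [ 25.37193181 134.19212369]
goal [647.  100.9 238. ] shift [ 648.3 -457.6    0.9] turn [-1.000e-03 -8.000e-04 -9.351e-01] now chest [-223.7 -548.1] 238.2
```

```bash
R='[648,-458,0,0,0,-0.935,0.68]'; python3 -m pendant '[[[648,-458,0,0,0,-0.935,0.68],[648,-458,0,0,0,-0.935,0.68],[648,-458,0,0,0,-0.935,0.68],[648,-458,0,0,0,-0.935,0.68],[648,-458,0,0,0,-0.935,0.68]]]'
cat > r.py <<'E'
from go import *
import sys
p=json.load(open('p.json'));rel(p,[float(a) for a in sys.argv[1:4]])
s=ctrl.get_state();print(round(s['time'],2),np.round(s['contact_force'],1),s['finger_gap'])
E
python3 r.py 26 205 238
```

```text
time: 0.72
tool_pos: [352.7, -277.4, 238.6]
eef_rot: [[0.328, 0.945, -0.0], [0.945, -0.328, 0.0], [0.0, -0.0, -1.0]]
contact_force: [0.9, -0.8, 0.3]
finger_gap: 59.7
goal [646.8 100.9 238. ] shift [453.9 153.7   0.7] turn [-0.0001 -0.0002  0.0056] now chest [-125.2 -249.7] 238.6
0.72 [ 0.9 -0.8  0.3] 59.735687374916445
```

```bash
python3 -m pendant '[[[454,154,0,0,0,0,0.68],[454,154,0,0,0,0,0.68],[454,154,0,0,0,0,0.68],[454,154,0,0,0,0,0.68],[454,154,0,0,0,0,0.68]]]' | head -1
python3 r.py 26 205 238
```

```text
time: 1.35
goal [646.8 100.9 238. ] shift [158.6  50.7   0.5] turn [-0.0004  0.0002  0.    ] now chest [-24.7  46.4] 238.5
1.35 [ 0.7 -0.7  0.5] 59.86574168066902
```

```bash
python3 -m pendant '[[[159,51,0,0,0,0,0.68],[159,51,0,0,0,0,0.68],[159,51,0,0,0,0,0.68],[159,51,50,0,0,0,0.68],[159,51,80,0,0,0,0.68]]]' | head -1
python3 r.py 26 205 112
python3 - <<'E'
from h import *
a,_=snap('scene','s1.png'); b,_=snap('wrist','w1.png')
z=cv2.resize(a[85:255,190:360],(512,512))
cv2.imwrite('pics/c2.png',cv2.resize(np.hstack([z,cv2.resize(b,(683,512))]),(800,343)))
E
```

```text
time: 1.98
goal [646.8 100.9 112. ] shift [ 1.4  1.  43.8] turn [-0.0033  0.0011  0.001 ] now chest [ 25.2 203.6] 155.8
1.98 [0.1 0.3 0.3] 60.18128495306434
```

View pics/c2.png

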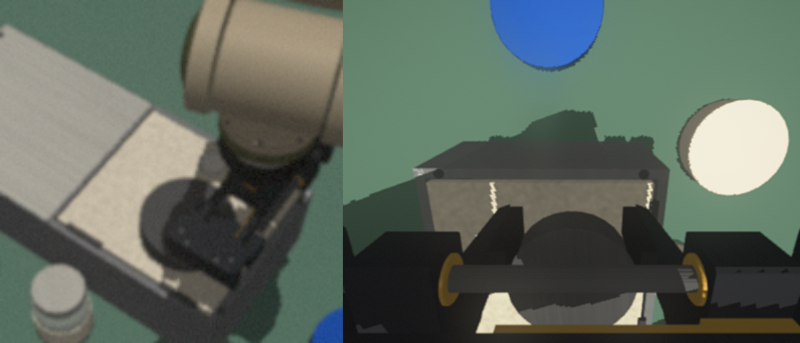

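The wrist view has the tin centred between the fingers. I'll check that the finger tips clear the tin's +y edge before going down.

```bash
python3 - <<'E'
from go import *
p=json.load(open('p.json'));m=ctrl.camera_model('wrist')
k=512/457. # combined pic scale: wrist 457 wide, 343 high, offset 343
for n,u,v,z in(('tin +y edge',573,212,133),('tin -x',508,285,133),('tin +x',638,285,133),('lid/rim +y edge',550,181,101),('chest +y L',437,174,100),('chest +y R',646,174,100)):
    print(n,chest(p,ray(m,(u-343)*k,v*k,z)).round(1))
t=T(p,(26,205,156));print(proj(m,t)/k+[343,0])
E
```

```text
tin +y edge [ 24.7 197.2]
tin -x [-25.1 134.8]
tin +x [ 74.4 135.5]
lid/rim +y edge [  6.2 208. ]
chest +y L [-83.5 213.3]
chest +y R [ 82.2 213.7]
[574.94160357 218.2007848 ]
```

```bash
python3 -m pendant '[[[6,0,0,0,0,0,0.68],[6,0,20,0,0,0,0.68],[6,0,32,0,0,0,0.68],[6,0,43,0,0,0,0.68],[6,0,43,0,0,0,0.68]]]' | grep -v eef
python3 r.py 25 185 112
```

```text
time: 2.7
tool_pos: [648.2, 104.9, 115.4]
contact_force: [-0.1, 0.0, 0.3]
finger_gap: 59.8
goal [639.2  82.4 112. ] shift [-24.2  -1.    3.4] turn [-0.0008  0.0003 -0.0002] now chest [ 26.  209.2] 115.4
2.7 [-0.1  0.   0.3] 59.801367742878426
```

```bash
python3 -m pendant '[[[-10,0,2,0,0,0,0.68],[-18,0,2,0,0,0,0.68],[-26,0,2,0,0,0,0.68],[-38,0,2,0,0,0,0.68],[-50,0,2,0,0,0,0.68]]]' | grep -v eef
python3 -m pendant '[[[-13,0,0,0,0,0,0.68],[-26,0,0,0,0,0,0.68],[-39,0,0,0,0,0,0.68],[-52,0,0,0,0,0,0.68],[-65,0,0,0,0,0,0.68]]]' | grep -v eef
python3 r.py 25 -31 112
python3 - <<'E'
from h import *
a,_=snap('scene','s2.png'); b,_=snap('wrist','w2.png')
z=cv2.resize(a[85:255,120:350],(693,512))
cv2.imwrite('pics/c3.png',cv2.resize(np.hstack([z,cv2.resize(b,(683,512))]),(800,298)))
E
```

```text
time: 3.32
tool_pos: [631.5, 57.0, 114.0]
contact_force: [0.3, 1.6, 0.5]
finger_gap: 59.7
time: 3.95
tool_pos: [609.7, -4.3, 113.8]
contact_force: [0.7, 1.8, 2.2]
finger_gap: 59.5
goal [ 567.2 -121.2  112. ] shift [-124.4   -1.1    1.8] turn [ 0.0001 -0.0001 -0.0001] now chest [26.1 93.4] 113.8
3.95 [0.7 1.8 2.2] 59.481757852409274
```

View pics/c3.png

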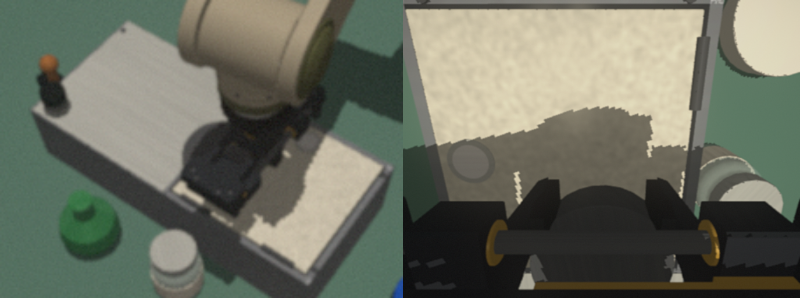

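The tin is cradled between the fingers and sliding towards the fixed top, with only about 2 N on the wrist. I'll continue.

```bash
python3 -m pendant '[[[-13,0,0,0,0,0,0.68],[-26,0,0,0,0,0,0.68],[-39,0,0,0,0,0,0.68],[-52,0,0,0,0,0,0.68],[-65,0,0,0,0,0,0.68]]]' | grep -v eef
python3 -m pendant '[[[-13,0,0,0,0,0,0.68],[-26,0,0,0,0,0,0.68],[-39,0,0,0,0,0,0.68],[-50,0,0,0,0,0,0.68],[-58,0,0,0,0,0,0.68]]]' | grep -v eef
python3 r.py 25 -31 112
```

```text
time: 4.68
tool_pos: [587.8, -65.8, 113.6]
contact_force: [-0.2, 0.9, -1.0]
finger_gap: 60.3
time: 5.3
tool_pos: [568.7, -120.2, 113.7]
contact_force: [0.8, 1.5, -0.9]
finger_gap: 59.7
goal [ 567.2 -121.2  112. ] shift [-1.5 -1.1  1.7] turn [-0.     -0.     -0.0003] now chest [ 26.1 -29.5] 113.7
5.3 [ 0.8  1.5 -0.9] 59.678938136878685
```

Next I back off, rise, and check the tin.

```bash
python3 -m pendant '[[[-1,0,0,0,0,0,0.68],[10,0,0,0,0,0,0.68],[35,0,0,0,0,0,0.68],[60,0,-30,0,0,0,0.5],[100,-40,-80,0,0,0,0]]]' | grep -v eef
python3 -m pendant '[[[30,-40,-30,0,0,0,0],[41,-54,-30,0,0,0,0],[41,-54,-30,0,0,0,0],[41,-54,-30,0,0,0,0],[41,-54,-30,0,0,0,0]]]' | grep -v eef
python3 r.py -68 111 130
python3 - <<'E'
from go import *
a,S=snap('scene','s3.png'); b,m=snap('wrist','w3.png')
p=json.load(open('p.json'));print('plate in wrist pic scale',proj(m,T(p,(-68,111,102))),proj(m,T(p,(-68,111,102)))*298/384+[403,0])
z=cv2.resize(a[85:255,120:350],(693,512))
cv2.imwrite('pics/c4.png',cv2.resize(np.hstack([z,cv2.resize(b,(683,512))]),(800,298)))
E
```

```text
time: 5.92
tool_pos: [569.3, -19.4, 185.0]
contact_force: [0.4, 0.9, 0.0]
finger_gap: 41.9
time: 6.55
tool_pos: [531.9, 35.1, 214.2]
contact_force: [-0.4, 0.4, -0.0]
finger_gap: 0.3
goal [526.8  43.7 130. ] shift [ 6.4 -7.6 84.2] turn [-0.0014  0.0004 -0.0014] now chest [-60.3 104.6] 214.2
6.55 [-0.4  0.4 -0. ] 0.337958792383018
plate in wrist pic scale [248.80576138 178.52897347] [596.08363774 138.54592212]
```

View pics/c4.png

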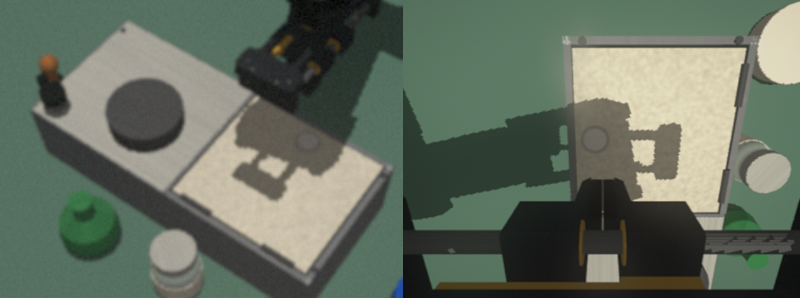

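The tin lies clear on the fixed top, its top centre near scene (203,146). The lid is still shut. The plate, seen in the wrist view at (595,138), matches the prediction (596,138.5). I'll check the tin's number and move above the plate.

```bash
python3 - <<'E'
from go import *
p=json.load(open('p.json'));S=ctrl.camera_model('scene');print(chest(p,ray(S,202.8,146.6-1.5,132)))
E
python3 -m pendant '[[[6,-8,0,0,0,0,0],[6,-8,40,0,0,0,0],[6,-8,84,0,0,0,0],[6,-8,96,0,0,0,0],[6,-8,96,0,0,0,0]]]' | grep -v eef
python3 r.py -68 111 102
```

```text
[ 23.78056944 -79.29725518]
time: 7.28
tool_pos: [526.1, 44.5, 119.5]
contact_force: [0.3, -0.3, 0.1]
finger_gap: 0.7
goal [526.8  43.7 102. ] shift [-0.5  1.  17.5] turn [-0.0003 -0.     -0.    ] now chest [-69.  111.5] 119.5
7.28 [ 0.3 -0.3  0.1] 0.718758313243144
```

```bash
python3 -m pendant '[[[0,1,8,0,0,0,0],[0,1,14,0,0,0,0],[0,1,18,0,0,0,0],[0,1,20,0,0,0,0],[0,1,20,0,0,0,0]]]' | grep -v eef
python3 r.py -68 111 96
```

```text
time: 7.9
tool_pos: [527.0, 44.0, 99.7]
contact_force: [-1.4, -0.1, 3.9]
finger_gap: 0.3
goal [526.8  43.7  96. ] shift [-0.4 -0.1  3.7] turn [ 0.0008 -0.0001 -0.0001] now chest [-67.9 111.4] 99.7
7.9 [-1.4 -0.1  3.9] 0.32028475806077583
```

```bash
python3 -m pendant '[[[0,0,2,0,0,0,0],[0,0,3,0,0,0,0],[0,0,4,0,0,0,0],[0,0,4,0,0,0,0]]]' | grep -v eef
```

```text
time: 8.4
tool_pos: [527.1, 44.0, 97.5]
contact_force: [-7.2, 1.0, 22.7]
finger_gap: 0.4
```

Pressed to the stop with 23 N. Now I let go, straight up.

```bash
python3 -m pendant '[[[0,0,-40,0,0,0,0],[0,0,-95,0,0,0,0],[0,0,-150,0,0,0,0],[0,-30,-180,0,0,0,0],[0,-60,-180,0,0,0,0]]]' | grep -v eef
python3 -m pendant '[[[0,-60,0,0,0,0,0],[0,-90,0,0,0,0,0],[0,-90,0,0,0,0,0],[0,-90,0,0,0,0,0],[0,-90,0,0,0,0,0]]]' | grep -v eef
python3 - <<'E'
from h import *
a,_=snap('scene','s4.png'); b,_=snap('side','d4.png')
cv2.imwrite('pics/c5.png',np.hstack([cv2.resize(a[85:275,115:355],(400,317)),cv2.resize(b[120:360,150:390],(317,317))]))
E
```

```text
time: 9.02
tool_pos: [470.4, 64.1, 277.3]
contact_force: [0.1, 0.2, -0.4]
finger_gap: 0.5
time: 9.65
tool_pos: [386.5, 93.6, 274.9]
contact_force: [0.8, -0.1, 0.2]
finger_gap: 0.1
```

View pics/c5.png

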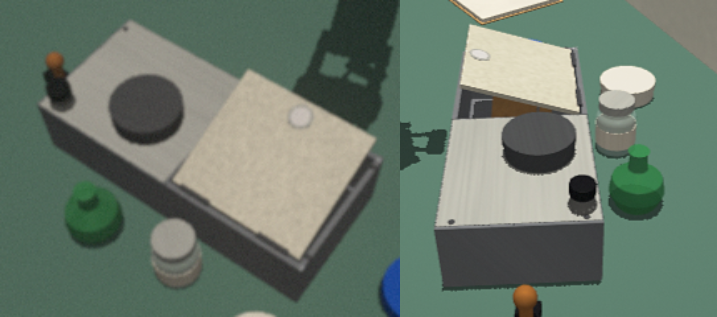

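The lid is ajar, with the plate raised at crop (300,117). The tin lies flat on the fixed top at (147,105). The pot, jar, flask and stamp look undisturbed, and the arm is clear.

```bash
python3 -c "
from bench import ctrl
print(ctrl.get_state()['time'],ctrl.sign_off())"
```

```text
the job is handed in; nothing more can be done
9.75 None
```

The compartment is open and the job is handed in at 9.75 s. I cradled the dark steel tin between the part-open fingers and slid it off the lid onto the fixed top. Then I pressed the plate to its stop with about 23 N and lifted straight up.

- **Tin:** before the press I measured its centre at chest x ≈ 24, y ≈ -79 mm, well past the -38 mm needed to be off the lid. In the last pictures it lies flat on the fixed top.
- **Lid:** it stands ajar in both the scene and side pictures. I judged this by eye and did not measure the angle.
- **Other things:** the pot, jar, flask and stamp look undisturbed in the same pictures. I did not measure their positions.
- **Robot:** the gripper is clear and reads under 1 N.
- **Disagreements:** estimates of the tin's starting y ranged from 134 mm to about 147 mm, so I started the push further back. Some corner pixels in the chest fit were off by up to about 6 px in the side view, but the plate matched within about 1 px in the wrist view.

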